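# Load the specimen carrier and lock its two keepers

### The job

Get the specimen cups ready for the courier: stand every cup upright in a pocket of the blue carrier, any pockets, one cup to each. Then lift the two orange keepers up and off the pegs of the grey stand, pass the T-foot of each down through one of the carrier's two slots until its flange sits on the metal strip, and turn it a quarter turn, so that the foot catches beneath and the arm lies across the strip over the pockets on both sides; let go and leave the stapler and the marker where they are.

Things in the scene. Friction and masses are not known exactly. Their poses are not given: they have to be found in the camera images.
- carrier: blue carrier block, fixed, 150 (x) x 136 (y) x 32 mm high; origin at the centre of its underside on the desk, z up. Four round pockets, one near each corner. Down its middle, along its y, a metal strip 34 mm wide, top 32 mm above the desk, with two slots. A cup in a pocket stands 33 mm above the carrier's top, its lid 3 mm below the arm of a seated keeper
- pocket0 (a point): centre of the floor of pocket 0 (at x = -46, y = 36 mm in the carrier's frame), 7 mm above the desk; the pocket is 41 mm across and 25 mm deep; axes as the carrier's
- pocket1 (a point): centre of the floor of pocket 1 (at x = -46, y = -36 mm in the carrier's frame), 7 mm above the desk; the pocket is 41 mm across and 25 mm deep; axes as the carrier's
- pocket2 (a point): centre of the floor of pocket 2 (at x = 46, y = 36 mm in the carrier's frame), 7 mm above the desk; the pocket is 41 mm across and 25 mm deep; axes as the carrier's
- pocket3 (a point): centre of the floor of pocket 3 (at x = 46, y = -36 mm in the carrier's frame), 7 mm above the desk; the pocket is 41 mm across and 25 mm deep; axes as the carrier's
- slot0 (a point): centre of the mouth of slot 0 in the carrier's metal strip (at x = 0, y = 36 mm in its frame), 32 mm above the desk; the slot is 32 mm long along y and 13 mm wide along x, in a plate 8 mm thick with a hollow 12 mm high beneath it; axes as the carrier's
- slot1 (a point): centre of the mouth of slot 1 in the carrier's metal strip (at x = 0, y = -36 mm in its frame), 32 mm above the desk; the slot is 32 mm long along y and 13 mm wide along x, in a plate 8 mm thick with a hollow 12 mm high beneath it; axes as the carrier's
- peg_stand: grey stand, fixed: base plate (x = -79 to +26 mm, 130 mm wide, 8 mm thick) and an upright board 8 mm thick at x = +22 mm, 157 mm high. Origin on the desk. Two steel pegs, 7 mm thick, stick out towards -x at y = +-45 mm, 142 mm up, to an upturned tip at x = -28 mm, its top 152 mm up: raise an eye 10 mm, then draw it level along -x by 55 to 60 mm before lifting on, so that the flange clears the tip
- keeper0: loose orange keeper, about 90 g; origin: centre of the underside of its foot flange (32 mm across, 5 mm thick), z up, y along its arm. Above the flange a sleeve 18 mm thick, then the hold-down arm: 76 mm along y, 16 mm wide, z = 36 to 44 mm. At the start it hangs by the eye of its tab on the stand's peg at y = +45 mm, arm parallel to the board
- keeper0_tab (a point): centre of the eye of keeper 0, 72 mm above its origin, axes as the keeper's. The upright tab on the arm is 28 mm wide (y), 10 mm thick (x), 28 mm below to 20 mm above this point; its eye, open along x, is 15 mm wide and 22 mm high. Grip the tab here across its 28 mm, from above: the fingers then pass either side of the peg
- keeper0_foot (a point): centre of the steel T-foot of keeper 0, 13 mm below its origin: a crossbar 25 mm long (keeper's y, same line as the arm), 8 mm wide (x), 6 mm thick, on a stem 8 mm thick and 10 mm long below the flange. 13 mm below the slot's mouth when seated
- keeper1: loose orange keeper, about 90 g; origin: centre of the underside of its foot flange (32 mm across, 5 mm thick), z up, y along its arm. Above the flange a sleeve 18 mm thick, then the hold-down arm: 76 mm along y, 16 mm wide, z = 36 to 44 mm. At the start it hangs by the eye of its tab on the stand's peg at y = -45 mm, arm parallel to the board
- keeper1_tab (a point): centre of the eye of keeper 1, 72 mm above its origin, axes as the keeper's. The upright tab on the arm is 28 mm wide (y), 10 mm thick (x), 28 mm below to 20 mm above this point; its eye, open along x, is 15 mm wide and 22 mm high. Grip the tab here across its 28 mm, from above: the fingers then pass either side of the peg
- keeper1_foot (a point): centre of the steel T-foot of keeper 1, 13 mm below its origin: a crossbar 25 mm long (keeper's y, same line as the arm), 8 mm wide (x), 6 mm thick, on a stem 8 mm thick and 10 mm long below the flange. 13 mm below the slot's mouth when seated
- cup_red: loose specimen cup with a red lid, 46 mm across the lid, 42 mm below it, 58 mm high, 65 to 135 g, weighted low; origin at the centre of its underside, z up. May be absent. It tapers to about 36 mm at the bottom, where it slides easily. Grip it across its sides, round the lid, about 50 mm above its underside
- cup_blue: loose specimen cup with a blue lid, 46 mm across the lid, 42 mm below it, 58 mm high, 65 to 135 g, weighted low; origin at the centre of its underside, z up. May be absent. It tapers to about 36 mm at the bottom, where it slides easily. Grip it across its sides, round the lid, about 50 mm above its underside
- cup_white: loose specimen cup with a white lid, 46 mm across the lid, 42 mm below it, 58 mm high, 65 to 135 g, weighted low; origin at the centre of its underside, z up. May be absent. It tapers to about 36 mm at the bottom, where it slides easily. Grip it across its sides, round the lid, about 50 mm above its underside
- cup_white_b: second loose specimen cup with a white lid, 46 mm across the lid, 42 mm below it, 58 mm high, 65 to 135 g, weighted low; origin at the centre of its underside, z up. May be absent. It tapers to about 36 mm at the bottom, where it slides easily. Grip it across its sides, round the lid, about 50 mm above its underside
- stapler: bystander: black stapler, 33 x 124 x 41 mm, lying on the desk to the right, beneath the eyepieces of the tall microscope, which is fixed, stands to the right of the carrier and the cups, and must be gone round
- marker: bystander: whiteboard marker, 18 x 141 x 19 mm, lying on the desk at the left
Mind the look-alikes: they are no part of the job. Leave any purple look-alike of the keeper1 alone.

How it is judged:
By the outcome, as a careful person would: the job done as asked, in the order asked, and still so for the second after the job is handed in, with the robot touching nothing.
Of cup_red, cup_blue, cup_white, cup_white_b only 2 to 4 are there at a start; the rules pass over those that are not, and their reading is None.
At some moment in a run one of cup_red, cup_blue, cup_white, cup_white_b may be knocked a few centimetres aside while the robot is not near it.
It also fails if it takes over 210 s, if anything falls off the work surface, if the arm or the gripper's body presses on something with over 40 N, if the wrist force passes 120 N, or if a joint passes its speed limit or range.

### The arm

A 7-joint arm with a two-finger parallel gripper is mounted at the origin on a cart in front of the work surface, level with it; the furniture and walls round the work are solid. World frame = base frame: x ahead of the robot, y to its left, z up, the work surface at z = 0. Lengths are in m, angles in rad, forces in N, time in s.
With the tool pointing down it reaches from about 0.4 to 0.85 m from the base axis. Payload 10.4 kg.
Tool frame: the origin (TCP) lies midway between the tips of the shut fingers; the grasp point (between the pads) lies 19 mm behind it (manip.tcp_to_grasp is the distance from the TCP to the grasp point, in m); z points along the fingers, y is the line along which they close (so a half turn about z gives the same grasp; the last joint's range is limited). The gripper opens to 85 mm and grips with 20 to 120 N. Pads are 22 mm wide; open, the fingers measure 114 mm over their backs; the gripper's body (76 mm by 85 mm) begins 54 mm behind the grasp point. The pads swing forward as they close: fully open they stand 13 mm farther back than shut.
Start: joints at [1.089, 0.332, -0.065, 1.46, 0.022, 1.35, -0.088], TCP at [0.277, -0.56, 0.231] pointing down, gripper open.
Joint ranges: [-2.6, 2.6], [-0.5, 2.12], [-1.47, 1.34], [0.16, 2.42], [-1.27, 4.41], [0.06, 2.06], [-2.6, 2.6]. Speed limits (rad/s): [2.22, 2.22, 2.79, 2.79, 3.14, 3.14, 3.14].

### API

Orientations are given as a unit quaternion [x, y, z, w].
In Python, from workcell import manip gives the robot as it stands.
- The arm moves only by the shell command python3 -m jog 'ROWS' [FORCE]. ROWS is a JSON object of lists of equal length, an entry for each row: "offset": the shift along the world's x, y, z in m, a list of three; "yaw": the turn about the world's z in degrees; "jaw": the closure, from 0 (fully open) to 1 (shut). A call has 1 to 20 rows; each row shifts and turns the commanded pose from where the row before left it; what a row does not reach is not made up. A row lasts 1/12 s, in which the tool goes at most 41.7 mm and 7.16 degrees, less where a joint would pass 70% of its speed; a pose out of reach is approached as far as the arm can. A call is refused whole if a number of a shift passes 0.0417 or a number of a turn 7.16, either way. A call with a gripper value outside its range is refused whole. The fingers move at their own pace and stop on an object; FORCE is the grip in N (left out, the last holds). Time passes only in rows, so rows that do not move let the fingers close. It gives the time, the measured TCP pose, the force, the opening and the grip force at its end, in the units of the state.
- manip.get_obs(): the state, without advancing time (a new reading comes with each control period).
- manip.camera(name): name is "scene" or "top"; returns a dict with "frame" (384x512x3 uint8, red, green, blue), "camera_matrix" (3x3 intrinsics, pixels), "distortion" ([k1, k2, p1, p2, k3] as OpenCV has them; the pictures are not rectified), "eye" and "attitude" of the camera in the world. Camera axes: x right, y up, looking along -z (the intrinsics and any distortion apply to the point x, -y, -z); pixel columns grow to the right and rows downward; lengths in m; the calibration is good to about 2 mm. A picture is of the moment at which its call begins. There is no depth.
- manip.hand_in(): hands the job in; it is judged then, once.
Trained networks look in a picture, given as the dict that the camera call returned (one of the last four; its "shot" number tells which), for a name from the list of things; names that differ only in an ending like _2 or _b are one class to them, and where a whole thing is asked for, a point or a joint stands for the part that bears it (a point fixed in the world has none). Each returns a list of dicts, best first, with "score" (0 to 1); they miss things now and then, are a little off and sometimes report something else, mostly with a low value. They report only what shows in the picture. A call takes as long as a camera call. They do not tell look-alikes from the thing itself.
- manip.masks_of(picture, name): "region" (384x512 bool, what is visible of it).
- manip.tip_of(picture, name): "at" ([x, y, z] in m, in world coordinates, good to about 4 mm: a listed point, or the origin of a listed thing).
The state is a dict: "clock": time; "joint_pos": joint angles; "joint_velocities": joint speeds; "tau": joint torques, N m; "position": TCP position; "ee_rot": TCP orientation; "ft_force": force on the tool from outside, world axes, zero at the start; "torque": the same for the moment, N m; "grip_width": opening from 0.0 (shut) to 1.0 (fully open); "grasp_force": force on a finger pad.
Only numpy, scipy, OpenCV 4.12 (cv2) and the standard library are available. Lean on these libraries where they do the work, as an engineer would, in place of code of your own. Each camera call takes 0.05 s, during which the arm holds its last target. There are 200 camera calls.

## Working session

There is one attempt and no reset: what is moved stays moved. The work goes in short steps, Python scripts to look and compute and a shell command to move; the robot and the scene stay as the last step left them, time stands still between calls to the robot, and variables do not carry over. Pictures are saved under pics/ and viewed, at most 14 in all, crops included, and the job is handed in when it is done.

```bash
ls; mkdir -p pics; cat > h.py <<'E'
from workcell import manip
import numpy as np, cv2
from scipy.spatial.transform import Rotation as R
def find(names, cams=("top","scene"), k=3):
    for c in cams:
        p=manip.camera(c)
        for n in names:
            r=manip.tip_of(p,n)
            print(c,n,[(np.round(np.array(d["at"])*1000).astype(int).tolist(),round(d["score"],2)) for d in r[:k]])
def snap(c,fn,crop=None,s=1):
    p=manip.camera(c); f=p["frame"][:,:,::-1]
    if crop: x0,y0,x1,y1=crop; f=f[y0:y1,x0:x1]
    cv2.imwrite("pics/"+fn,cv2.resize(f,None,fx=s,fy=s,interpolation=cv2.INTER_CUBIC)); return p
def pose(p):
    a=np.array(p["attitude"]); return (R.from_quat(a).as_matrix() if a.size==4 else a.reshape(3,3)),np.array(p["eye"])
def px(p,X):
    A,e=pose(p); c=(np.array(X,float).reshape(-1,3)-e)@A; c=c*[1,-1,-1]
    return cv2.projectPoints(c,np.zeros(3),np.zeros(3),np.array(p["camera_matrix"]),np.array(p["distortion"],float))[0].reshape(-1,2)
def ray(p,uv,z):
    A,e=pose(p); n=cv2.undistortPoints(np.array(uv,float).reshape(-1,1,2),np.array(p["camera_matrix"]),np.array(p["distortion"],float)).reshape(-1,2)
    d=np.c_[n[:,0],-n[:,1],-np.ones(len(n))]@A.T
    return e+d*((z-e[2])/d[:,2])[:,None]
E
python3 - <<'E'
from h import *
snap("top","a_top.png",s=1.5);snap("scene","a_scene.png",s=1.5)
find(["carrier","pocket0","pocket1","pocket2","pocket3","slot0","slot1","peg_stand","keeper0_tab","keeper1_tab","keeper0","keeper1","cup_red","cup_blue","cup_white","stapler","marker"])
o=manip.get_obs();print({k:np.round(v,3).tolist() for k,v in o.items()}, manip.tcp_to_grasp)
E
```

```text
pics
top carrier [([497, -96, 1], 0.75)]
top pocket0 [([538, -138, 4], 0.96), ([540, -62, 9], 0.9), ([446, -61, 6], 0.82)]
top pocket1 [([538, -138, 4], 0.96), ([540, -62, 9], 0.9), ([446, -61, 6], 0.82)]
top pocket2 [([538, -138, 4], 0.96), ([540, -62, 9], 0.9), ([446, -61, 6], 0.82)]
top pocket3 [([538, -138, 4], 0.96), ([540, -62, 9], 0.9), ([446, -61, 6], 0.82)]
top slot0 [([493, -131, 32], 0.89), ([494, -66, 29], 0.85)]
top slot1 [([493, -131, 32], 0.89), ([494, -66, 29], 0.85)]
top peg_stand [([689, -92, -2], 0.71), ([601, 266, 1], 0.53)]
top keeper0_tab [([670, -50, 135], 0.62)]
top keeper1_tab [([431, 52, 86], 0.8), ([411, 183, 85], 0.58), ([689, -139, 137], 0.54)]
top keeper0 [([687, -141, 63], 0.77), ([666, -46, 65], 0.71), ([417, 180, 15], 0.59)]
top keeper1 [([687, -141, 63], 0.77), ([666, -46, 65], 0.71), ([417, 180, 15], 0.59)]
top cup_red [([534, 217, 0], 0.55), ([671, -54, 46], 0.45)]
top cup_blue []
top cup_white [([526, 105, 4], 0.69)]
top stapler [([688, -142, 63], 0.74), ([535, 219, 0], 0.73), ([519, -397, 4], 0.55)]
top marker [([602, 266, 3], 0.49), ([534, 217, 
[... 829 characters left out ...]
eeper1 [([690, -142, 61], 0.81), ([432, 48, 14], 0.79), ([672, -54, 61], 0.74)]
scene cup_red [([535, 213, 1], 0.78)]
scene cup_blue [([685, -90, -3], 0.49)]
scene cup_white [([525, 104, -3], 0.57)]
scene stapler [([521, -400, -1], 0.57)]
scene marker [([601, 263, 1], 0.7), ([690, -134, 137], 0.17)]
{'clock': 1.9, 'joint_pos': [1.089, 0.332, -0.065, 1.46, 0.022, 1.35, -0.088], 'joint_velocities': [-0.001, -0.002, -0.0, -0.001, -0.001, -0.0, 0.001], 'tau': [-0.0, -62.522, 0.049, -39.182, 0.016, 0.002, 0.0], 'position': [0.277, -0.56, 0.231], 'ee_rot': [0.974, 0.227, 0.0, 0.0], 'ft_force': [-0.954, 0.48, -0.635], 'torque': [0.042, -0.01, -0.024], 'grasp_force': 0.0, 'grip_width': 1.002} 0.0187
```

View pics/a_top.png

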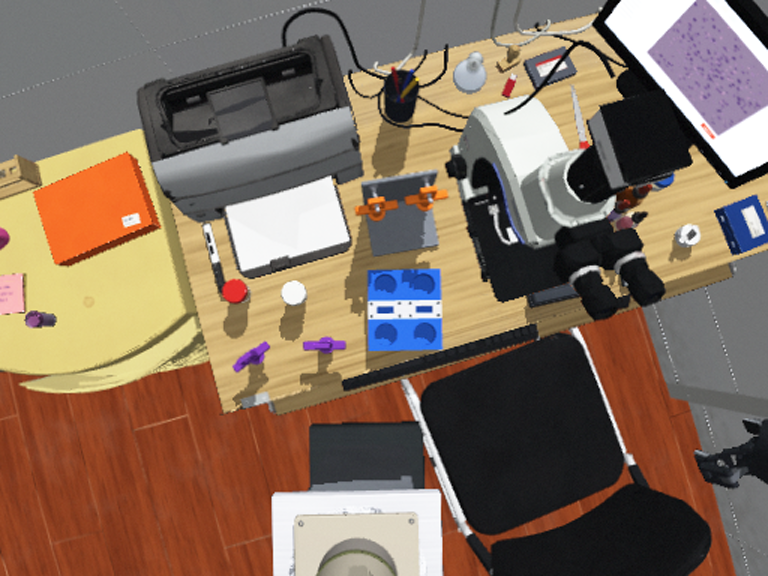

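View pics/a_scene.png

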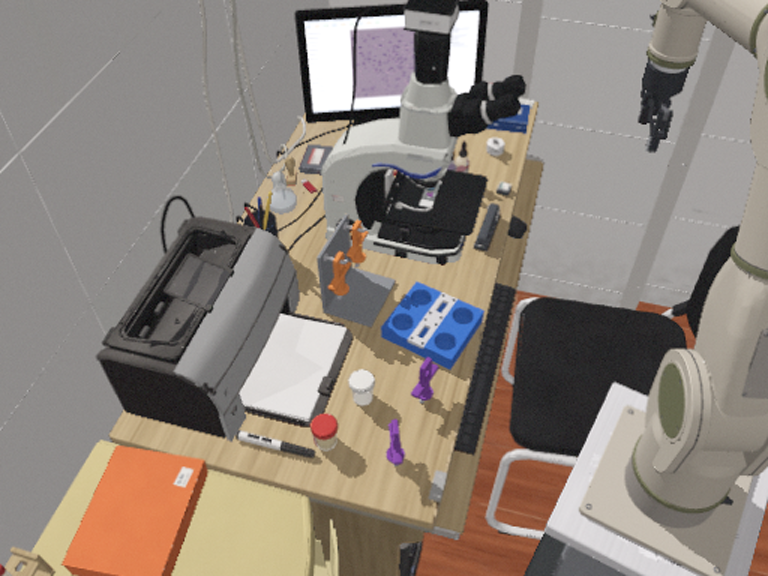

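The top view shows the carrier at (405,310), two orange keepers on the stand at (376,208) and (428,195), a red cup at (234,291), a white cup at (293,292), and purple look-alikes at (252,355) and (324,346). A white round thing at (688,235) and a blue one at (663,180) need a closer look.

```bash
python3 - <<'E'
from h import *
p=manip.camera("top");q=manip.camera("scene")
f=p["frame"][:,:,::-1];g=q["frame"][:,:,::-1]
def cr(f,x,y,w,h): return cv2.resize(f[y:y+h,x:x+w],(400,300),interpolation=cv2.INTER_CUBIC)
im=np.vstack([np.hstack([cr(f,420,100,80,60),cr(g,290,70,80,60)]),np.hstack([cr(f,236,110,80,60),cr(f,230,170,80,60)])])
cv2.imwrite("pics/b.png",im)
print(ray(p,[[688/1.5,235/1.5]],0.03),ray(q,[[495/1.5,147/1.5]],0.03))
for n,pp in(("top",p),("scene",q)):
  print(pose(pp)[1]);
  for nm in ["carrier","cup_red","cup_white","cup_blue"]:
    for m in manip.masks_of(pp,nm)[:4]:
      y,x=np.nonzero(m["region"]);print(n,nm,round(m["score"],2),x.mean().round(1),y.mean().round(1),len(x))
E
```

```text
[[ 0.62533545 -0.6610546   0.03      ]] [[ 0.6185016  -0.64547471  0.03      ]]
[ 0.44936885 -0.05414642  1.00102096]
top carrier 0.91 269.9 206.3 2632
top cup_red 0.51 157.4 194.1 241
top cup_red 0.39 269.7 206.0 2597
top cup_white 0.7 283.2 131.3 196
top cup_blue 0.2 270.2 206.2 2589
[0.11189154 0.69485193 1.10188578]
scene carrier 0.78 288.3 216.0 2385
scene cup_red 0.8 216.3 287.6 364
scene cup_white 0.71 241.2 257.7 345
scene cup_white 0.2 288.4 216.0 2420
scene cup_white 0.19 325.3 151.8 311
scene cup_blue 0.5 237.4 162.6 207
```

View pics/b.png

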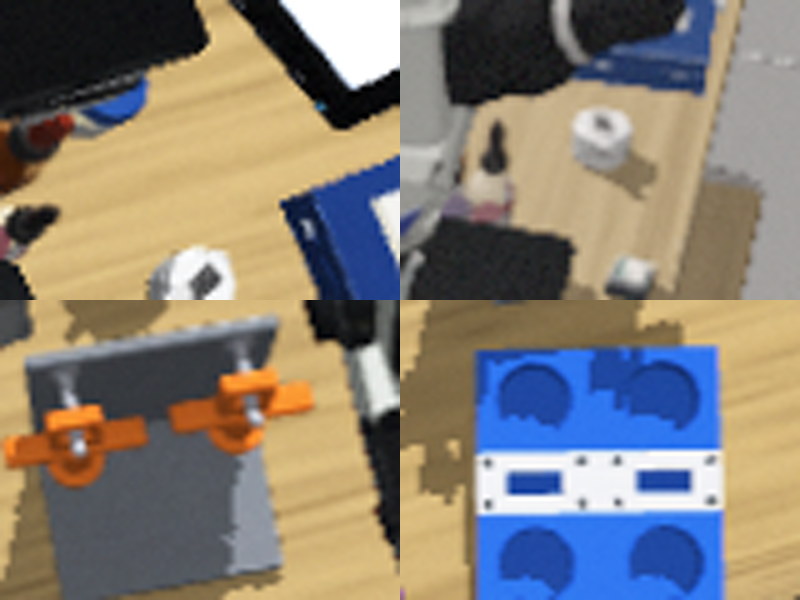

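The white object at right (crop 1, about (195,275)) is a roll with a hole, lying at (0.62,-0.65). The blue one is a bottle behind the microscope and out of reach. So neither is a cup, and the red and white cups on the left are the only ones present. Next I'll measure precisely.

```bash
cat > fit.py <<'E'
from h import *
from scipy.optimize import minimize
def hullmask(p,pts,S=8):
    u=px(p,pts); h=cv2.convexHull(u.astype(np.float32)).reshape(-1,2)
    m=np.zeros(p["frame"].shape[:2],np.uint8); cv2.fillPoly(m,[np.round(h*16).astype(np.int32)],255,cv2.LINE_AA,4); return m/255.
def carrier(p):
    hsv=cv2.cvtColor(p["frame"],cv2.COLOR_RGB2HSV); b=((hsv[...,0]>100)&(hsv[...,0]<125)&(hsv[...,1]>150)).astype(np.uint8)
    c=px(p,[.496,-.098,.032])[0].astype(int); w=np.zeros_like(b); w[c[1]-60:c[1]+60,c[0]-60:c[0]+60]=1; b*=w
    n,l,s,_=cv2.connectedComponentsWithStats(b); keep=np.isin(l,[i for i in range(1,n) if s[i,4]>150])
    y,x=np.nonzero(keep); h=cv2.convexHull(np.c_[x,y].astype(np.int32)); m=np.zeros_like(b); cv2.fillPoly(m,[h],1)
    B=np.array([[a,b_,c_] for a in(-.075,.075) for b_ in(-.068,.068) for c_ in(0,.032)])
    def cost(v):
        r=R.from_euler('z',v[2]*10,degrees=True).as_matrix(); return np.abs(hullmask(p,B@r.T+[v[0]/10,v[1]/10,0])-m).sum()
    r=minimize(cost,[4.96,-.98,0],method='Nelder-Mead',options=dict(initial_simplex=[[4.96,-.98,0],[5.02,-.98,0],[4.96,-.92,0],[4.96,-.98,.3]],xatol=1e-3))
    return r.x*[100,100,10],r.fun,m.sum()
E
python3 - <<'E'
from fit import *
for c in("top","scene"):
    p=manip.camera(c); print(c,*carrier(p))
    hsv=cv2.cvtColor(p["frame"],cv2.COLOR_RGB2HSV); z=.032
    if c=="top":
        for nm in["slot0","keeper0","marker"]:
            for m in manip.masks_of(p,nm)[:3]:
                r=cv2.minAreaRect(np.argwhere(m["region"])[:,::-1].astype(np.float32)); print(nm,round(m["score"],2),np.round(r[0],1),np.round(r[1],1),round(r[2],1), ray(p,cv2.boxPoints(r),.01).round(3)[:,:2].tolist())
        print("tray corners z=.03",ray(p,[[240/1.5,275/1.5],[350/1.5,243/1.5]],.03).round(3))
    else: print("tray",ray(p,[[245/1.5,405/1.5],[300/1.5,420/1.5],[322/1.5,400/1.5]],.03).round(3))
for i in range(4): find(["cup_red","cup_white","keeper0_tab","keeper1_tab","slot0"],k=4)
E
```

```text
top [493.73059355 -99.22048897   0.52349025] 152.7176470588235 2613
slot0 0.67 [270. 206.] [54. 48.] 90.0 [[0.574, -0.035], [0.571, -0.173], [0.417, -0.168], [0.42, -0.032]]
keeper0 0.75 [168.  238.7] [10.  26.3] 56.3 [[0.4, 0.228], [0.44, 0.165], [0.416, 0.15], [0.376, 0.212]]
keeper0 0.74 [142.6 170.1] [44.6  5.7] 75.5 [[0.668, 0.289], [0.672, 0.273], [0.545, 0.238], [0.541, 0.254]]
keeper0 0.68 [283.7 131.4] [14.4 26.2] 59.0 [[0.71, -0.104], [0.75, -0.171], [0.712, -0.191], [0.673, -0.124]]
marker 0.55 [142.9 171.1] [46.8  7.5] 74.7 [[0.667, 0.292], [0.672, 0.271], [0.54, 0.233], [0.534, 0.254]]
tray corners z=.03 [[ 0.564  0.207  0.03 ]
 [ 0.62  -0.001  0.03 ]]
scene [ 4.97636079e+02 -1.01078585e+02  3.51202753e-01] 161.16470588235293 2305
tray [[0.685 0.237 0.03 ]
 [0.584 0.212 0.03 ]
 [0.575 0.16  0.03 ]]
top cup_red [([534, 216, 2], 0.75)]
top cup_white [([528, 104, 2], 0.48), ([671, -50, 134], 0.27)]
top keeper0_tab [([670, -50, 133], 0.76), ([497, -96, 0], 0.72)]
top keeper1_tab [([413, 183, 86], 0.78), ([431, 48, 83], 0.6)]
top slot0 [([495, -68, 31], 0.8), ([490, -132, 32]
[... 1310 characters left out ...]
b [([669, -47, 138], 0.56)]
scene keeper1_tab [([687, -138, 138], 0.82), ([413, 184, 86], 0.82), ([429, 51, 91], 0.62)]
scene slot0 [([496, -65, 33], 0.78), ([494, -133, 33], 0.7)]
top cup_red [([533, 218, -3], 0.65)]
top cup_white [([527, 103, 1], 0.58)]
top keeper0_tab [([671, -48, 134], 0.55)]
top keeper1_tab [([433, 47, 86], 0.73), ([688, -135, 140], 0.61)]
top slot0 [([494, -65, 32], 0.77), ([492, -134, 30], 0.75)]
scene cup_red [([494, -65, 33], 0.55)]
scene cup_white [([525, 106, 0], 0.57)]
scene keeper0_tab [([669, -48, 139], 0.57)]
scene keeper1_tab [([416, 181, 87], 0.64), ([690, -138, 136], 0.63), ([428, 51, 92], 0.63)]
scene slot0 [([494, -65, 32], 0.98), ([494, -135, 36], 0.61)]
```

```bash
python3 -m jog '{"offset":[[0.010,0.038,0.002],[0.010,0.038,0.002],[0.010,0.038,0.002],[0.010,0.038,0.002],[0.010,0.038,0.002],[0.010,0.038,0.002],[0.010,0.038,0.002],[0.010,0.038,0.002],[0.010,0.038,0.002],[0.010,0.038,0.002],[0.010,0.038,0],[0.013,0.038,0]],"yaw":[0,0,0,0,0,0,0,0,0,0,0,0],"jaw":[0,0,0,0,0,0,0,0,0,0,0,0]}' 40
```

```text
clock: 6.05
position: [0.3997, -0.1026, 0.2518]
ee_rot: [0.974, 0.227, 0.0, 0.001]
ft_force: [1.4, -0.2, 0.2]
grip_width: 0.999
grasp_force: 0.0
```

```bash
python3 -m jog '{"offset":[[0.015,0.035,0],[0.015,0.035,0],[0.015,0.035,0],[0.015,0.035,0],[0.015,0.035,0],[0.015,0.035,0],[0.015,0.035,0],[0.015,0.035,0],[0.0143,0.0376,0],[0,0,-0.03],[0,0,-0.03],[0,0,-0.03],[0,0,-0.02],[0,0,0],[0,0,0]],"yaw":[-2.9,-2.9,-2.9,-2.9,-2.9,-2.9,-2.9,-2.9,-3,0,0,0,0,0,0],"jaw":[0,0,0,0,0,0,0,0,0,0,0,0,0,0,0]}'
python3 - <<'E'
from h import *
snap("scene","c.png",crop=(150,180,320,320),s=3)
find(["cup_red","cup_white"])
E
```

```text
clock: 7.3
position: [0.5338, 0.2131, 0.1412]
ee_rot: [1.0, 0.001, -0.001, 0.0]
ft_force: [0.8, 0.6, 0.5]
grip_width: 0.999
grasp_force: 0.0
top cup_red [([535, 215, 1], 0.55)]
top cup_white [([537, -136, 5], 0.69), ([524, 105, 2], 0.6)]
scene cup_red [([537, 213, 4], 0.64), ([540, -67, 10], 0.36), ([602, 266, -2], 0.22)]
scene cup_white [([524, 104, 0], 0.66), ([671, -51, 61], 0.49)]
```

View pics/c.png

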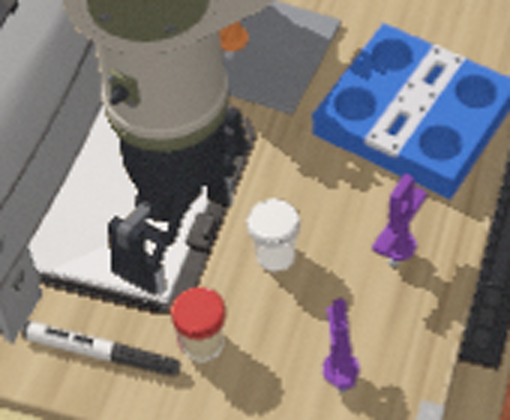

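The picture shows the gripper hovering behind and above the red cup (crop (200,320)), with the marker and tray clear of it. Next I'll descend and grip.

```bash
python3 -m jog '{"offset":[[0,0.002,-0.03],[0,0,-0.03],[0,0,-0.03],[0,0,-0.02],[0,0,0],[0,0,0],[0,0,0],[0,0,0],[0,0,0],[0,0,0],[0,0,0],[0,0,0]],"yaw":[0,0,0,0,0,0,0,0,0,0,0,0],"jaw":[0,0,0,0,0,1,1,1,1,1,1,1]}' 40
```

```text
clock: 8.65
position: [0.5354, 0.2158, 0.0334]
ee_rot: [1.0, 0.001, 0.002, -0.0]
ft_force: [-1.4, -0.4, 6.4]
grip_width: 0.499
grasp_force: 39.7
```

```bash
python3 -m jog '{"offset":[[0,0,0.02],[0,0,0.035],[0,0,0.035],[0,0,0.035],[0,0,0.03],[0,-0.02,0],[0,-0.033,0],[0,-0.035,0],[0,-0.035,0],[0,-0.035,0],[0,-0.035,0],[0.002,-0.035,0],[0.003,-0.03,0],[0,-0.0216,0],[0,0,0],[0,0,0]],"yaw":[0,0,0,0,0,0,0,0,0,0,0,0,0,0,0,0],"jaw":[1,1,1,1,1,1,1,1,1,1,1,1,1,1,1,1]}' 40
python3 - <<'E'
from h import *
find(["cup_red","cup_white"])
find(["cup_red","cup_white"])
E
```

```text
clock: 9.98
position: [0.5391, -0.0656, 0.187]
ee_rot: [1.0, -0.001, 0.0, 0.0]
ft_force: [-0.3, 1.4, -1.5]
grip_width: 0.496
grasp_force: 41.0
top cup_red []
top cup_white [([526, 104, 1], 0.56)]
scene cup_red [([538, -65, 154], 0.81)]
scene cup_white [([523, 106, 1], 0.73), ([688, -134, 50], 0.71)]
top cup_red []
top cup_white [([528, 105, 0], 0.79)]
scene cup_red [([538, -66, 157], 0.69)]
scene cup_white [([526, 107, -1], 0.65)]
```

```bash
python3 -m jog '{"offset":[[0.001,0.0015,0],[0,0,-0.035],[0,0,-0.035],[0,0,-0.025],[0,0,-0.015],[0,0,0],[0,0,0]],"yaw":[0,0,0,0,0,0,0],"jaw":[1,1,1,1,1,1,1]}' 40
python3 - <<'E'
from h import *
snap("scene","d.png",crop=(220,130,360,260),s=4)
find(["cup_red"])
E
```

```text
clock: 11.17
position: [0.5399, -0.0626, 0.0762]
ee_rot: [1.0, 0.001, -0.001, -0.0]
ft_force: [0.3, 0.1, -0.9]
grip_width: 0.496
grasp_force: 41.0
top cup_red []
scene cup_red [([541, -68, 45], 0.65)]
```

View pics/d.png

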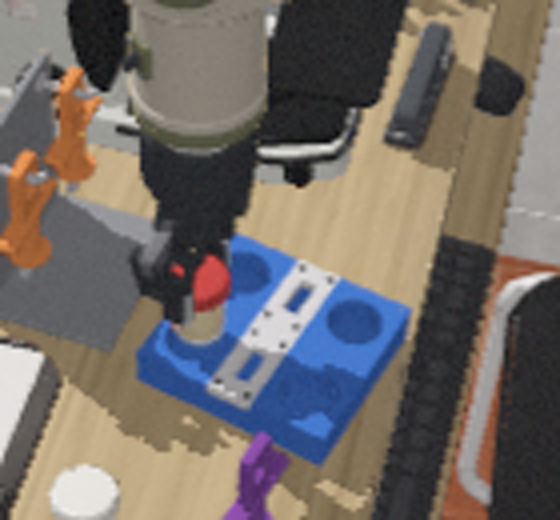

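The red cup hangs just above the left-far pocket (crop (195,330)) and is aligned. Lower it.

```bash
python3 -m jog '{"offset":[[0,-0.001,-0.012],[0,0,-0.012],[0,0,-0.008],[0,0,-0.003],[0,0,0],[0,0,0]],"yaw":[0,0,0,0,0,0],"jaw":[1,1,1,1,1,1]}' 40
```

```text
clock: 11.92
position: [0.5431, -0.06, 0.0423]
ee_rot: [1.0, 0.002, 0.003, -0.002]
ft_force: [6.9, 11.5, 3.5]
grip_width: 0.494
grasp_force: 48.6
```

```bash
python3 -m jog '{"offset":[[0.002,0.003,0],[0,0,0],[0,0,0]],"yaw":[0,0,0],"jaw":[1,1,1]}' 40
python3 - <<'E'
from h import *
find(["cup_red"]);find(["cup_red"],("scene",))
E
```

```text
clock: 12.17
position: [0.543, -0.0594, 0.0412]
ee_rot: [1.0, 0.001, 0.001, -0.001]
ft_force: [3.7, 6.3, 0.1]
grip_width: 0.501
grasp_force: 48.2
top cup_red []
scene cup_red [([537, -66, 15], 0.65)]
scene cup_red [([538, -66, 15], 0.65), ([499, -100, 2], 0.46)]
```

```bash
python3 -m jog '{"offset":[[0.001,0.002,0],[0,0,0],[0,0,0],[0,0,0],[0,0,0],[0,0,0]],"yaw":[0,0,0,0,0,0],"jaw":[1,0.3,0.3,0.3,0.3,0.3]}' 40
python3 -m jog '{"offset":[[0,0,0.02],[0,0,0.04],[0,0,0.04],[0,0,0.04],[-0.02,0.02,0],[-0.02,0.035,0],[0,0.035,0],[0,0.035,0],[0,0.035,0]],"yaw":[0,0,0,0,0,0,0,0,0],"jaw":[0.1,0,0,0,0,0,0,0,0]}' 40
python3 - <<'E'
from h import *
snap("scene","e.png",crop=(200,150,360,280),s=4)
find(["cup_red","cup_white","pocket0"],k=5)
E
```

```text
clock: 12.97
position: [0.543, -0.0592, 0.0412]
ee_rot: [1.0, 0.001, -0.0, 0.0]
ft_force: [-0.1, 0.2, 0.0]
grip_width: 0.697
grasp_force: 0.0
clock: 13.72
position: [0.5027, 0.1021, 0.1818]
ee_rot: [1.0, 0.0, 0.001, 0.001]
ft_force: [1.8, -0.9, -0.4]
grip_width: 0.998
grasp_force: 0.0
top cup_red [([541, -58, 8], 0.7)]
top cup_white [([526, 107, 0], 0.62)]
top pocket0 [([537, -135, 8], 0.82), ([449, -60, 6], 0.79), ([450, -135, 5], 0.73), ([542, -61, 7], 0.61)]
scene cup_red [([540, -62, 8], 0.69), ([674, -54, 58], 0.4)]
scene cup_white [([524, 103, 1], 0.52)]
scene pocket0 [([448, -136, 6], 0.8), ([542, -137, 8], 0.73), ([535, -67, 12], 0.63)]
```

View pics/e.png

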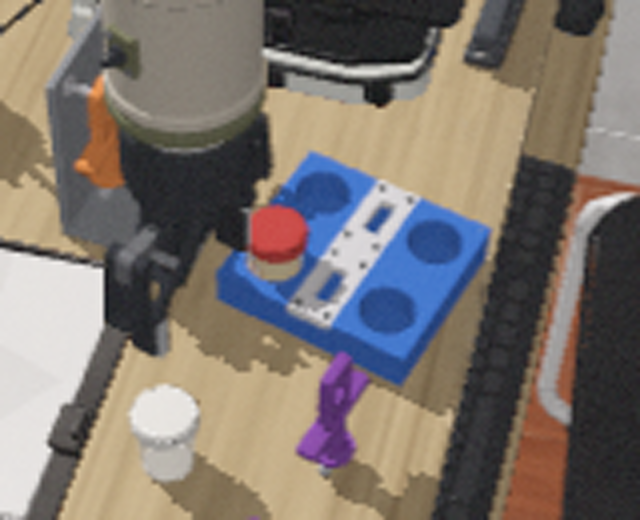

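The red cup stands seated in the pocket at crop (278,245), and the white one is at (165,430). Next, the white cup.

```bash
python3 -m jog '{"offset":[[0.02,0.0025,0],[0.0033,0,-0.03],[0,0,-0.035],[0,0,-0.035],[0,0,-0.03],[0,0,-0.019],[0,0,0],[0,0,0],[0,0,0],[0,0,0],[0,0,0],[0,0,0],[0,0,0],[0,0,0]],"yaw":[0,0,0,0,0,0,0,0,0,0,0,0,0,0],"jaw":[0,0,0,0,0,0,0,0,1,1,1,1,1,1]}' 40
python3 -m jog '{"offset":[[0,0,0.02],[0,0,0.035],[0,0,0.035],[0,0,0.035],[0,0,0.03],[0,-0.02,0],[0,-0.033,0],[-0.01,-0.035,0],[-0.01,-0.035,0],[-0.015,-0.035,0],[-0.015,-0.03,0],[-0.015,-0.025,0],[-0.01,-0.02,0],[0,0,0],[0,0,0]],"yaw":[0,0,0,0,0,0,0,0,0,0,0,0,0,0,0],"jaw":[1,1,1,1,1,1,1,1,1,1,1,1,1,1,1]}' 40
python3 - <<'E'
from h import *
for i in range(2): find(["cup_white","cup_red"])
E
```

```text
clock: 15.33
position: [0.5275, 0.1038, 0.0339]
ee_rot: [1.0, 0.001, 0.001, 0.0]
ft_force: [-0.6, -0.7, 8.4]
grip_width: 0.494
grasp_force: 39.7
clock: 16.58
position: [0.4511, -0.1305, 0.1879]
ee_rot: [1.0, -0.001, 0.0, 0.001]
ft_force: [0.4, 0.7, -1.0]
grip_width: 0.497
grasp_force: 40.9
top cup_white []
top cup_red []
scene cup_white [([525, -400, -3], 0.68), ([542, -65, 7], 0.63), ([449, -128, 152], 0.58)]
scene cup_red [([539, -66, 8], 0.82)]
top cup_white []
top cup_red [([541, -59, 9], 0.56), ([671, -49, 133], 0.16)]
scene cup_white [([448, -129, 151], 0.6), ([690, -142, 59], 0.56)]
scene cup_red [([542, -63, 8], 0.71), ([688, -141, 61], 0.57)]
```

```bash
python3 -m jog '{"offset":[[-0.0005,-0.0025,0],[0,0,-0.035],[0,0,-0.035],[0,0,-0.03],[0,0,-0.015],[0,0,-0.012],[0,0,-0.012],[0,0,-0.005],[0,0,-0.003],[0,0,0],[0,0,0]],"yaw":[0,0,0,0,0,0,0,0,0,0,0],"jaw":[1,1,1,1,1,1,1,1,1,1,1]}' 40
```

```text
clock: 18.1
position: [0.4505, -0.1331, 0.0412]
ee_rot: [1.0, 0.0, -0.001, 0.001]
ft_force: [-8.7, -2.8, 11.2]
grip_width: 0.502
grasp_force: 41.8
```

```bash
python3 -m jog '{"offset":[[-0.0015,-0.0005,0],[0,0,0],[0,0,0],[0,0,0],[0,0,0],[0,0,0],[0,0,0]],"yaw":[0,0,0,0,0,0,0],"jaw":[1,1,0.3,0.3,0.3,0.3,0.3]}' 40
python3 -m jog '{"offset":[[0,0,0.02],[0,0,0.04],[0,0,0.04],[0,0,0.04],[-0.01,0.035,0.02],[-0.01,0.035,0],[-0.01,0.035,0],[0,0.035,0],[0,0.035,0],[0,0,0]],"yaw":[0,0,0,0,0,0,0,0,0,0],"jaw":[0.1,0,0,0,0,0,0,0,0,0]}' 40
python3 - <<'E'
from fit import *
snap("scene","f.png",crop=(200,110,360,240),s=4)
for i in range(3): find(["cup_red","cup_white","slot0","keeper0_tab","keeper1_tab"],k=3)
E
```

```text
clock: 18.68
position: [0.4496, -0.1322, 0.0403]
ee_rot: [1.0, 0.001, 0.0, -0.0]
ft_force: [0.1, -0.1, -0.3]
grip_width: 0.699
grasp_force: 0.0
clock: 19.52
position: [0.4191, 0.0492, 0.201]
ee_rot: [1.0, 0.005, 0.001, -0.0]
ft_force: [-0.2, 0.7, -0.3]
grip_width: 1.003
grasp_force: 0.0
top cup_red [([543, -61, 4], 0.5)]
top cup_white [([443, -133, 8], 0.73), ([539, -60, 10], 0.21)]
top slot0 [([495, -64, 31], 0.57), ([494, -134, 29], 0.56)]
top keeper0_tab [([671, -49, 134], 0.63), ([448, -136, 4], 0.59), ([688, -137, 51], 0.58)]
top keeper1_tab [([688, -135, 134], 0.6), ([432, 48, 85], 0.53)]
scene cup_red [([541, -65, 9], 0.76), ([497, -97, 2], 0.32)]
scene cup_white [([446, -135, 5], 0.74)]
scene slot0 [([494, -67, 34], 0.73), ([492, -132, 33], 0.63)]
scene keeper0_tab [([671, -48, 138], 0.52)]
scene keeper1_tab [([415, 182, 86], 0.71), ([431, 52, 92], 0.7), ([689, -135, 136], 0.48)]
top cup_red [([543, -61, 6], 0.79)]
top cup_white [([444, -131, 9], 0.57)]
top slot0 [([493, -132, 31], 0.9), ([494, -68, 32], 0.61)]
top keeper0_tab [([671, -50, 135], 0.75)]
top keeper1_tab [([688,
[... 306 characters left out ...]
eper1_tab [([688, -137, 137], 0.71), ([432, 51, 92], 0.63), ([414, 180, 88], 0.48)]
top cup_red [([541, -60, 8], 0.78), ([498, -99, -1], 0.31)]
top cup_white [([671, -49, 134], 0.68), ([447, -135, 8], 0.56), ([493, -136, 32], 0.51)]
top slot0 [([494, -67, 29], 0.63)]
top keeper0_tab [([672, -49, 134], 0.78), ([671, -53, 47], 0.69)]
top keeper1_tab [([690, -136, 136], 0.82), ([435, 50, 86], 0.46)]
scene cup_red [([538, -62, 9], 0.69)]
scene cup_white [([446, -132, 7], 0.63)]
scene slot0 [([495, -67, 32], 0.72), ([493, -134, 35], 0.69), ([687, -140, 133], 0.32)]
scene keeper0_tab [([670, -47, 138], 0.52)]
scene keeper1_tab [([415, 184, 86], 0.8), ([432, 52, 92], 0.79), ([686, -137, 135], 0.6)]
```

View pics/f.png

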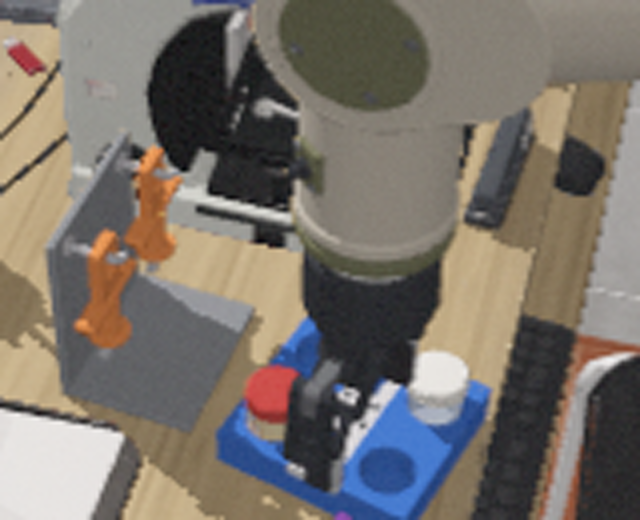

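Both cups are seated: red at crop (272,400), white at (440,385). The orange keepers hang on the stand at (110,290) and (155,210). The purple ones are left alone. Next is keeper0, whose tab is at (671,-49,135) mm; the stand's yaw is about 11.3°.

```bash
python3 -m jog '{"offset":[[0.02,-0.008,0.02],[0.0315,-0.012,0.02],[0.0315,-0.012,0],[0.0315,-0.012,0],[0.0315,-0.012,0],[0.0315,-0.012,0],[0.0315,-0.012,0],[0.0315,-0.012,0],[0.0114,-0.0062,0],[0,0,0],[0,0,0]],"yaw":[1.3,1.3,1.3,1.3,1.3,1.3,1.3,1.1,1.1,0,0],"jaw":[0,0,0,0,0,0,0,0,0,0,0]}' 40
python3 - <<'E'
from fit import *
snap("scene","g.png",crop=(190,80,310,200),s=5)
o=manip.get_obs();print(np.round(o["joint_pos"],2),np.round(o["position"],4))
# orange pixel angle of each keeper in top? gripper hides; stand edges instead
find(["keeper0_tab","keeper1_tab","peg_stand"])
E
```

```text
clock: 22.28
position: [0.6714, -0.0555, 0.2393]
ee_rot: [0.995, 0.099, -0.001, -0.001]
ft_force: [-0.9, 0.7, 0.4]
grip_width: 0.999
grasp_force: 0.0
[ 0.53  0.55 -0.78  1.27  0.38  1.47 -1.58] [ 0.671 -0.055  0.24 ]
top keeper0_tab []
top keeper1_tab [([434, 49, 85], 0.77), ([411, 183, 87], 0.49)]
top peg_stand []
scene keeper0_tab [([669, -50, 138], 0.74)]
scene keeper1_tab [([417, 183, 87], 0.69), ([688, -136, 137], 0.59), ([430, 53, 92], 0.53)]
scene peg_stand [([684, -92, -4], 0.93)]
```

View pics/g.png

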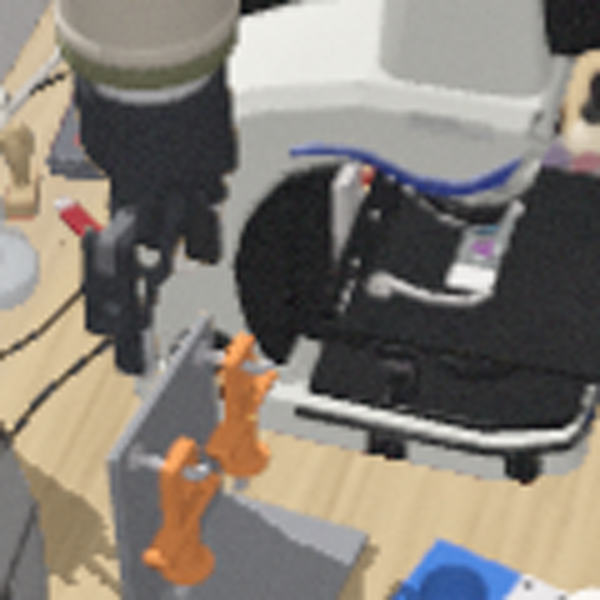

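The picture shows the open gripper above the left keeper (crop (185,510)). I'll correct y by 6.5 mm, descend and grip.

```bash
python3 -m jog '{"offset":[[-0.001,0.0065,0],[0,0,-0.03],[0,0,-0.03],[0,0,-0.03],[0,0,-0.02],[0,0,-0.013],[0,0,0],[0,0,0]],"yaw":[0,0,0,0,0,0,0,0],"jaw":[0,0,0,0,0,0,0,0]}' 40
python3 - <<'E'
from h import *
find(["keeper0_tab"],("scene","top"))
E
```

```text
clock: 23.4
position: [0.6704, -0.0487, 0.1178]
ee_rot: [0.995, 0.099, 0.0, -0.0]
ft_force: [0.3, 0.3, 0.9]
grip_width: 1.001
grasp_force: 0.0
scene keeper0_tab [([671, -47, 140], 0.51), ([541, -134, 8], 0.49)]
top keeper0_tab []
```

```bash
python3 -m jog '{"offset":[[0,0,-0.001],[0,0,0],[0,0,0],[0,0,0],[0,0,0],[0,0,0],[0,0,0],[0,0,0],[0,0,0],[0,0,0]],"yaw":[0,0,0,0,0,0,0,0,0,0],"jaw":[0,1,1,1,1,1,1,1,1,1]}' 50
```

```text
clock: 24.43
position: [0.6704, -0.0491, 0.1165]
ee_rot: [0.995, 0.099, 0.0, 0.0]
ft_force: [-0.6, 0.3, 1.6]
grip_width: 0.322
grasp_force: 48.8
```

```bash
python3 -m jog '{"offset":[[0,0,0.005],[0,0,0.005],[0,0,0],[-0.01,-0.002,0],[-0.01,-0.002,0],[-0.01,-0.002,0],[-0.01,-0.002,0],[-0.01,-0.002,0],[-0.008,-0.0015,0],[0,0,0]],"yaw":[0,0,0,0,0,0,0,0,0,0],"jaw":[1,1,1,1,1,1,1,1,1,1]}' 50
python3 - <<'E'
from h import *
find(["keeper0_tab","keeper0_foot","keeper0"],("scene",))
snap("scene","i.png",crop=(200,90,340,210),s=4)
E
```

```text
clock: 25.27
position: [0.6112, -0.0611, 0.1264]
ee_rot: [0.995, 0.099, -0.0, 0.0]
ft_force: [0.6, -0.1, -0.6]
grip_width: 0.32
grasp_force: 49.0
scene keeper0_tab [([494, -133, 35], 0.66), ([444, -131, 6], 0.53), ([609, -60, 148], 0.45)]
scene keeper0_foot [([607, -62, 57], 0.74)]
scene keeper0 [([432, 51, 12], 0.77), ([614, -64, 69], 0.67), ([690, -137, 61], 0.6)]
```

View pics/i.png

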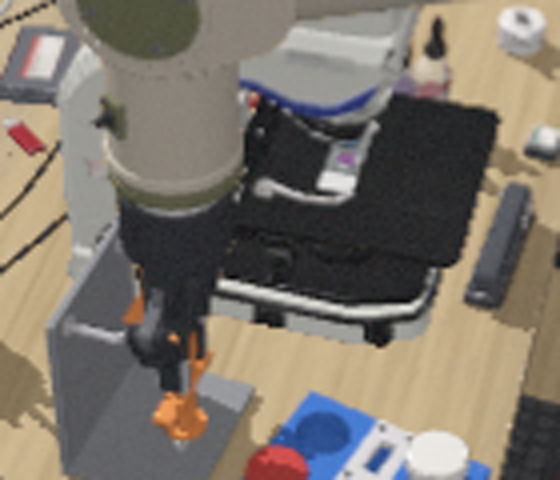

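The keeper hangs clear of the peg (crop (185,410)). Lift it and carry it to above slot 0.

```bash
python3 -m jog '{"offset":[[0,0,0.02],[0,0,0.03],[-0.02,0,0.01],[-0.025,0,0],[-0.025,0,0],[-0.025,0,0],[-0.015,-0.001,0],[-0.007,-0.001,0],[0,0,0],[0,0,-0.02],[0,0,-0.02],[0,0,-0.012],[0,0,0],[0,0,0]],"yaw":[0,0,-1.9,-1.9,-1.9,-1.9,-1.9,-1.4,0,0,0,0,0,0],"jaw":[1,1,1,1,1,1,1,1,1,1,1,1,1,1]}' 50
python3 - <<'E'
from h import *
for i in range(4): find(["keeper0_foot","keeper0","slot0"],("scene",))
find(["keeper0_tab","keeper0","slot0"],("top",))
snap("scene","j.png",crop=(240,150,360,250),s=5)
E
```

```text
clock: 26.68
position: [0.4957, -0.0621, 0.1342]
ee_rot: [1.0, 0.005, -0.0, -0.001]
ft_force: [-0.9, -0.4, -1.2]
grip_width: 0.321
grasp_force: 49.2
scene keeper0_foot [([490, -62, 64], 0.69)]
scene keeper0 [([414, 180, 13], 0.82), ([434, 51, 15], 0.73), ([496, -64, 78], 0.62)]
scene slot0 [([495, -65, 34], 0.88), ([448, -132, 5], 0.74), ([493, -130, 31], 0.6)]
scene keeper0_foot [([491, -62, 66], 0.58)]
scene keeper0 [([690, -138, 64], 0.82), ([434, 49, 15], 0.8), ([414, 178, 14], 0.54)]
scene slot0 [([493, -67, 32], 0.88), ([490, -135, 33], 0.84), ([500, -67, 78], 0.51)]
scene keeper0_foot [([522, -400, -3], 0.74), ([491, -62, 65], 0.46)]
scene keeper0 [([415, 181, 12], 0.8), ([689, -139, 60], 0.76), ([495, -68, 76], 0.7)]
scene slot0 [([496, -63, 34], 0.98), ([494, -137, 32], 0.61)]
scene keeper0_foot [([491, -65, 64], 0.57)]
scene keeper0 [([691, -137, 60], 0.8), ([496, -67, 77], 0.6), ([432, 52, 16], 0.56)]
scene slot0 [([497, -66, 30], 0.71), ([494, -133, 33], 0.57), ([497, -64, 77], 0.53)]
top keeper0_tab []
top keeper0 [([417, 179, 17], 0.76), ([432, 52, 14], 0.68), ([688, -143, 61], 0.56)]
top slot0 []
```

View pics/j.png

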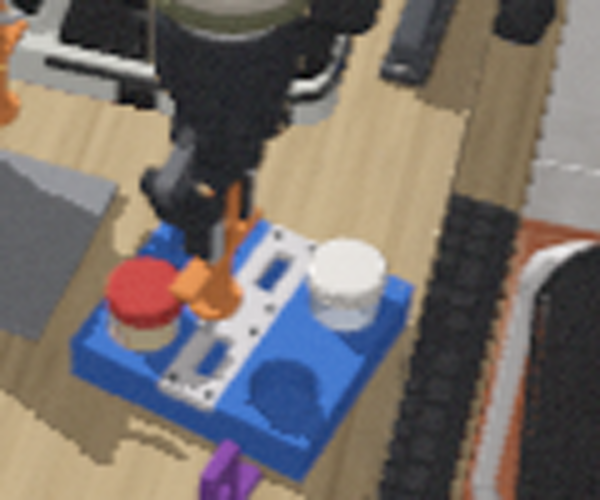

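The keeper is held over slot 0, with its flange at crop (215,300) and the slot at (210,355). Lower it gently and watch the force.

```bash
python3 -m jog '{"offset":[[0,-0.001,-0.015],[0,0,-0.01],[0,0,-0.005],[0,0,-0.005],[0,0,0],[0,0,0]],"yaw":[0,0,0,0,0,0],"jaw":[1,1,1,1,1,1]}' 50
```

```text
clock: 28.23
position: [0.4953, -0.0634, 0.0993]
ee_rot: [1.0, 0.004, -0.0, -0.0]
ft_force: [-0.4, -0.3, -1.5]
grip_width: 0.32
grasp_force: 49.2
```

```bash
python3 -m jog '{"offset":[[0,0,-0.004],[0,0,-0.003],[0,0,-0.002],[0,0,0],[0,0,0]],"yaw":[0,0,0,0,0],"jaw":[1,1,1,1,1]}' 50
```

```text
clock: 28.65
position: [0.4953, -0.0636, 0.0903]
ee_rot: [1.0, 0.004, -0.0, -0.0]
ft_force: [-0.4, -0.2, -0.9]
grip_width: 0.318
grasp_force: 49.2
```

```bash
python3 -m jog '{"offset":[[0,0,-0.002],[0,0,-0.001],[0,0,-0.001],[0,0,-0.001],[0,0,0],[0,0,0]],"yaw":[0,0,0,0,0,0],"jaw":[1,1,1,1,1,1]}' 50
```

```text
clock: 29.15
position: [0.4956, -0.0636, 0.086]
ee_rot: [1.0, 0.004, 0.0, 0.0]
ft_force: [-3.4, -0.5, 8.9]
grip_width: 0.317
grasp_force: 50.3
```

```bash
python3 -m jog '{"offset":[[0,0,0.0005],[0,0,0],[0,0,0],[0,0,0],[0,0,0],[0,0,0],[0,0,0],[0,0,0]],"yaw":[3,5,6,6,6,6,6,0],"jaw":[1,1,1,1,1,1,1,1]}' 50
```

```text
clock: 29.82
position: [0.4957, -0.0636, 0.0861]
ee_rot: [0.943, 0.332, 0.0, 0.0]
ft_force: [-0.3, 0.1, 2.3]
grip_width: 0.32
grasp_force: 49.5
```

```bash
python3 -m jog '{"offset":[[0,0,0],[0,0,0],[0,0,0],[0,0,0],[0,0,0],[0,0,0],[0,0,0],[0,0,0],[0,0,0],[0,0,0]],"yaw":[6,6,6,6,6,6,6,4,0,0],"jaw":[1,1,1,1,1,1,1,1,1,1]}' 50
python3 - <<'E'
from h import *
o=manip.get_obs();print(np.round(o["joint_pos"],2))
E
```

```text
clock: 30.65
position: [0.4956, -0.0636, 0.0861]
ee_rot: [0.742, 0.67, 0.0, 0.0]
ft_force: [-0.6, -0.3, 3.6]
grip_width: 0.323
grasp_force: 49.6
[ 0.97  0.39 -1.07  1.91  0.39  1.07 -0.37]
```

```bash
python3 -m jog '{"offset":[[0,0,0],[0,0,-0.001],[0,0,0],[0,0,0],[0,0,0],[0,0,0],[0,0,0],[0,0,0],[0,0,0]],"yaw":[6,0,0,0,0,0,0,0,0],"jaw":[1,1,1,1,0.4,0.4,0.4,0.4,0.4]}' 50
python3 -m jog '{"offset":[[0,0,0.02],[0,0,0.04],[0,0,0.04],[0,0,0.04],[0.02,-0.02,0],[0.03,-0.02,0],[0.03,-0.02,0],[0.02,0,0],[0,0,0]],"yaw":[0,-6,-7,-7,-7,-7,-7,-7,-7],"jaw":[0.4,0.2,0,0,0,0,0,0,0]}' 50
python3 - <<'E'
from h import *
for i in range(2): find(["keeper0_foot","keeper0","keeper0_tab","cup_red","cup_white","slot0"])
snap("scene","k.png",crop=(220,100,350,230),s=4.5)
E
```

```text
clock: 31.4
position: [0.4952, -0.0636, 0.0847]
ee_rot: [0.704, 0.71, -0.0, -0.0]
ft_force: [-0.1, -1.4, 0.5]
grip_width: 0.602
grasp_force: 0.0
clock: 32.15
position: [0.5977, -0.1248, 0.2234]
ee_rot: [0.954, 0.301, 0.0, -0.001]
ft_force: [-0.0, 1.0, -0.3]
grip_width: 1.002
grasp_force: 0.0
top keeper0_foot [([447, -132, 8], 0.74), ([539, -59, 6], 0.64), ([498, -65, 15], 0.46)]
top keeper0 [([417, 180, 16], 0.76), ([496, -59, 32], 0.68), ([433, 50, 14], 0.63)]
top keeper0_tab [([494, -61, 104], 0.78)]
top cup_red [([543, -61, 5], 0.71)]
top cup_white [([444, -137, 6], 0.51)]
top slot0 [([493, -130, 30], 0.93), ([495, -67, 30], 0.84)]
scene keeper0_foot [([492, -61, 16], 0.57)]
scene keeper0 [([433, 49, 14], 0.82), ([496, -65, 31], 0.75), ([414, 182, 15], 0.7)]
scene keeper0_tab [([496, -60, 108], 0.88), ([690, -140, 62], 0.69)]
scene cup_red [([541, -60, 12], 0.52)]
scene cup_white [([446, -131, 8], 0.6)]
scene slot0 [([496, -66, 31], 0.69), ([493, -133, 34], 0.65)]
top keeper0_foot [([494, -66, 16], 0.69)]
top keeper0 [([431, 51, 16], 0.77), ([418, 182, 13], 0.75), ([490, -60, 31], 0.47)]
top keeper0_tab [([494, -62, 104], 0.56), ([496, -132, 31], 0.27)]
top cup_red [([541, -60, 9], 0.71)]
top cup_white [([445, -133, 7], 0.45)]
top slot0 [([493, -132, 32], 0.93), ([496, -66, 28], 0.81)]
scene keeper0_foot [([491, -64, 15], 0.87), ([496, -68, 33], 0.67)]
scene keeper0 [([432, 50, 15], 0.75), ([498, -67, 29], 0.72), ([691, -140, 61], 0.69)]
scene keeper0_tab [([497, -62, 109], 0.79), ([688, -136, 139], 0.68)]
scene cup_red [([540, -64, 9], 0.72), ([498, -60, 108], 0.32)]
scene cup_white [([446, -133, 6], 0.8)]
scene slot0 [([497, -67, 36], 0.73), ([494, -134, 33], 0.7), ([602, 262, 0], 0.17)]
```

View pics/k.png

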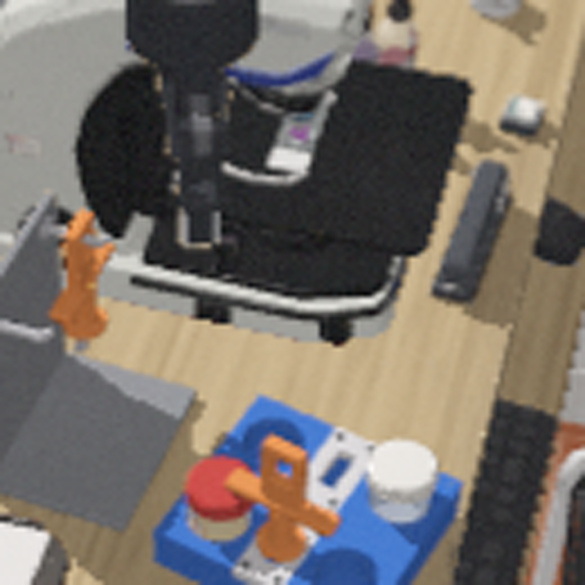

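Keeper 0 is seated across the strip and over the red cup (crop (285,500)). Before reaching for keeper 1 I'll check its clearance to the microscope.

```bash
python3 - <<'E'
from h import *
p=manip.camera("top")
for z in(.05,.1,.2,.3): print(z,ray(p,[[447/1.5,165/1.5],[468/1.5,200/1.5],[462/1.5,150/1.5]],z).round(3)[:,:2].tolist())
E
```

```text
0.05 [[0.762, -0.186], [0.694, -0.223], [0.791, -0.216]]
0.1 [[0.746, -0.179], [0.681, -0.214], [0.773, -0.207]]
0.2 [[0.713, -0.165], [0.655, -0.196], [0.737, -0.19]]
0.3 [[0.68, -0.151], [0.63, -0.178], [0.701, -0.173]]
```

```bash
python3 - <<'E'
from h import *
p=manip.camera("top");q=manip.camera("scene")
s=5
def big(f,x,y,w,h): return cv2.resize(f[y:y+h,x:x+w,::-1],(w*s,h*s),interpolation=cv2.INTER_CUBIC).copy()
A=big(p["frame"],270,90,70,90);B=big(q["frame"],195,80,90,90)
cv2.circle(A,(int((298-270)*s),int((110-90)*s)),4,(0,255,255),1)
for z in(.05,.1,.15,.2,.25,.3):
    u=px(q,ray(p,[[298,110]],z))[0]; c=(int((u[0]-195)*s),int((u[1]-80)*s)); cv2.circle(B,c,3,(0,255,255),-1); cv2.putText(B,str(z),(c[0]+5,c[1]),0,.4,(0,255,255),1)
cv2.imwrite("pics/l.png",np.hstack([A,B]))
E
```

```text
(no output)
```

View pics/l.png

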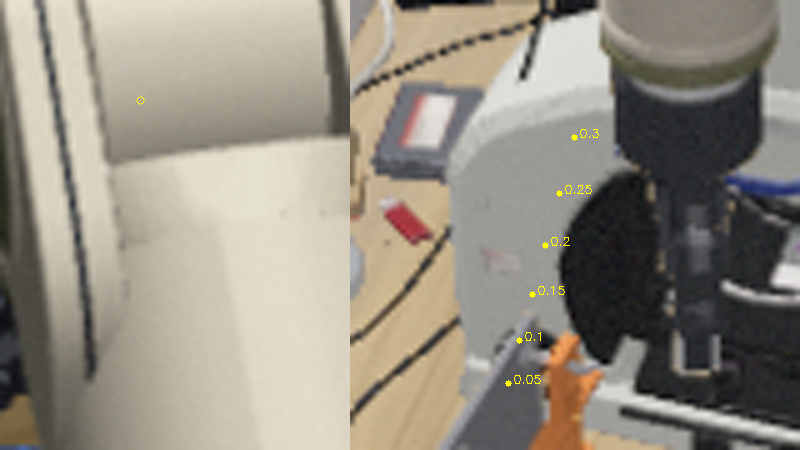

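The microscope's knob sits low (z≈0.1, y≈-0.18) and its flank is beyond the gripper's corner, so there is room with the jaws part closed. Approach slowly.

```bash
python3 -m jog '{"offset":[[0.015,-0.002,0.01],[0.02,-0.003,0.005],[0.02,-0.003,0],[0.015,-0.002,0],[0.01,-0.0015,0],[0.01,-0.001,0],[0,0,0],[0,0,0]],"yaw":[-6,-6,-6,-5.7,0,0,0,0],"jaw":[0.35,0.35,0.35,0.35,0.35,0.35,0.35,0.35]}' 50
python3 - <<'E'
from h import *
o=manip.get_obs();print(np.round(o["joint_pos"],2))
for i in range(3): find(["keeper1_tab"],("scene",))
E
```

```text
clock: 34.42
position: [0.6853, -0.1357, 0.2394]
ee_rot: [0.995, 0.103, -0.0, -0.0]
ft_force: [-0.2, -0.4, 0.6]
grip_width: 0.65
grasp_force: 0.0
[ 0.61  0.61 -0.79  1.19  0.42  1.5  -1.47]
scene keeper1_tab [([427, 52, 91], 0.58), ([688, -135, 135], 0.53), ([414, 181, 85], 0.52)]
scene keeper1_tab [([688, -136, 136], 0.67), ([415, 182, 87], 0.54), ([428, 50, 91], 0.5)]
scene keeper1_tab [([415, 182, 86], 0.78), ([431, 50, 88], 0.77), ([690, -135, 136], 0.74)]
```

Target is (688,-136.5), TCP z 0.1165.

```bash
python3 -m jog '{"offset":[[0.002,-0.0008,0],[0,0,-0.03],[0,0,-0.03],[0,0,-0.025],[0,0,-0.015],[0,0,-0.013],[0,0,-0.008],[0,0,0],[0,0,0]],"yaw":[0,0,0,0,0,0,0,0,0],"jaw":[0.35,0.35,0.35,0.35,0.35,0.35,0.35,0.35,0.35]}' 50
```

```text
clock: 35.47
position: [0.6878, -0.1368, 0.1197]
ee_rot: [0.995, 0.103, 0.001, 0.0]
ft_force: [-0.2, 0.5, 1.0]
grip_width: 0.649
grasp_force: 0.0
```

```bash
python3 -m jog '{"offset":[[0,0,-0.0025],[0,0,0],[0,0,0],[0,0,0],[0,0,0],[0,0,0],[0,0,0],[0,0,0]],"yaw":[-0.4,0,0,0,0,0,0,0],"jaw":[0.35,0.35,1,1,1,1,1,1]}' 50
```

```text
clock: 36.13
position: [0.6876, -0.1368, 0.1169]
ee_rot: [0.995, 0.099, 0.0, 0.0]
ft_force: [-0.6, 0.4, 4.8]
grip_width: 0.32
grasp_force: 49.0
```

```bash
python3 -m jog '{"offset":[[0,0,0.005],[0,0,0.005],[0,0,0],[-0.01,-0.002,0],[-0.01,-0.002,0],[-0.01,-0.002,0],[-0.01,-0.002,0],[-0.01,-0.002,0],[-0.008,-0.0015,0],[0,0,0]],"yaw":[0,0,0,0,0,0,0,0,0,0],"jaw":[1,1,1,1,1,1,1,1,1,1]}' 50
python3 - <<'E'
from h import *
find(["keeper1_tab","keeper1_foot"],("scene",),k=4)
E
```

```text
clock: 36.97
position: [0.6282, -0.1492, 0.1263]
ee_rot: [0.995, 0.099, -0.0, 0.0]
ft_force: [-0.8, -0.3, -0.5]
grip_width: 0.318
grasp_force: 49.1
scene keeper1_tab [([417, 181, 86], 0.81), ([430, 50, 93], 0.79), ([629, -146, 143], 0.56)]
scene keeper1_foot [([413, 178, -2], 0.79), ([628, -148, 54], 0.7), ([432, 50, 1], 0.52), ([629, -150, 69], 0.41)]
```

```bash
python3 -m jog '{"offset":[[0,0,0.02],[0,0,0.03],[-0.02,0.002,0.01],[-0.025,0.003,0],[-0.025,0.003,0],[-0.025,0.003,0],[-0.022,0.0026,0],[-0.0152,0,0],[0,0,0],[0,0,-0.02],[0,0,-0.02],[0,0,-0.012],[0,0,0],[0,0,0]],"yaw":[0,0,-1.9,-1.9,-1.9,-1.9,-1.9,-1.4,0,0,0,0,0,0],"jaw":[1,1,1,1,1,1,1,1,1,1,1,1,1,1]}' 50
python3 - <<'E'
from h import *
for i in range(3): find(["keeper1_foot","keeper1","slot1"],("scene",),k=4)
E
```

```text
clock: 38.28
position: [0.4975, -0.1343, 0.1343]
ee_rot: [1.0, 0.005, -0.0, -0.001]
ft_force: [0.8, -0.1, -0.1]
grip_width: 0.316
grasp_force: 49.3
scene keeper1_foot [([413, 175, -2], 0.66), ([432, 52, 2], 0.66), ([497, -131, 64], 0.63), ([490, -64, 12], 0.36)]
scene keeper1 [([434, 52, 17], 0.85), ([496, -65, 31], 0.81), ([413, 182, 14], 0.66), ([498, -136, 79], 0.48)]
scene slot1 [([497, -66, 34], 0.57)]
scene keeper1_foot [([428, 52, 3], 0.71), ([499, -131, 67], 0.64), ([417, 178, 1], 0.63)]
scene keeper1 [([498, -68, 29], 0.87), ([412, 181, 14], 0.74), ([431, 50, 13], 0.64), ([499, -136, 81], 0.63)]
scene slot1 [([495, -66, 33], 0.9), ([491, -133, 35], 0.65), ([498, -131, 66], 0.33)]
scene keeper1_foot [([498, -133, 64], 0.65), ([414, 180, -1], 0.47), ([447, -132, 8], 0.25)]
scene keeper1 [([432, 51, 18], 0.82), ([498, -66, 31], 0.66), ([543, -138, 5], 0.63), ([542, -65, 7], 0.56)]
scene slot1 [([494, -65, 34], 0.88), ([493, -133, 31], 0.69), ([496, -136, 81], 0.67)]
```

```bash
python3 -m jog '{"offset":[[-0.0025,-0.001,-0.015],[0,0,-0.01],[0,0,-0.005],[0,0,-0.005],[0,0,0],[0,0,0]],"yaw":[0,0,0,0,0,0],"jaw":[1,1,1,1,1,1]}' 50
```

```text
clock: 39.38
position: [0.4947, -0.1356, 0.0993]
ee_rot: [1.0, 0.004, -0.0, -0.0]
ft_force: [-0.5, -0.5, -1.0]
grip_width: 0.319
grasp_force: 49.3
```

```bash
python3 -m jog '{"offset":[[0,0,-0.004],[0,0,-0.003],[0,0,-0.002],[0,0,-0.002],[0,0,0],[0,0,0]],"yaw":[0,0,0,0,0,0],"jaw":[1,1,1,1,1,1]}' 50
```

```text
clock: 39.88
position: [0.4946, -0.1357, 0.0883]
ee_rot: [1.0, 0.004, -0.0, -0.0]
ft_force: [-0.4, -0.5, -1.1]
grip_width: 0.316
grasp_force: 49.3
```

```bash
python3 -m jog '{"offset":[[0,0,-0.001],[0,0,-0.001],[0,0,-0.001],[0,0,0],[0,0,0]],"yaw":[0,0,0,0,0],"jaw":[1,1,1,1,1]}' 50
```

```text
clock: 40.3
position: [0.4951, -0.1358, 0.0866]
ee_rot: [1.0, 0.004, 0.0, 0.0]
ft_force: [-4.8, 1.4, 13.0]
grip_width: 0.324
grasp_force: 50.9
```

```bash
python3 -m jog '{"offset":[[0,0,0.0008],[0,0,0],[0,0,0],[0,0,0],[0,0,0],[0,0,0],[0,0,0],[0,0,0]],"yaw":[3,5,6,6,6,6,6,0],"jaw":[1,1,1,1,1,1,1,1]}' 50
```

```text
clock: 40.97
position: [0.4951, -0.1362, 0.0866]
ee_rot: [0.943, 0.332, 0.0, 0.0]
ft_force: [0.3, -0.5, 3.9]
grip_width: 0.323
grasp_force: 49.8
```

```bash
python3 -m jog '{"offset":[[0,0,0],[0,0,0],[0,0,0],[0,0,0],[0,0,0],[0,0,0],[0,0,0],[0,0,0],[0,0,0],[0,0,0],[0,0,0]],"yaw":[6,6,6,6,6,6,6,6,3.5,0,0],"jaw":[1,1,1,1,1,1,1,1,1,1,1]}' 50
```

```text
clock: 41.88
position: [0.4952, -0.136, 0.0866]
ee_rot: [0.709, 0.705, 0.0, 0.001]
ft_force: [0.6, -0.9, 5.5]
grip_width: 0.322
grasp_force: 49.9
```

```bash
python3 -m jog '{"offset":[[0,0,-0.0005],[0,0,0],[0,0,0],[0,0,0],[0,0,0],[0,0,0],[0,0,0],[0,0,0.01],[0,0,0.02],[0,0,0.04],[0,0,0.04],[0,0,0.04],[-0.03,0.02,0.02],[-0.03,0.03,0],[-0.03,0.03,0],[-0.01,0.03,0],[0,0.03,0],[0,0,0],[0,0,0]],"yaw":[0,0,0,0,0,0,0,0,0,0,0,0,0,0,0,0,0,0,0],"jaw":[1,1,0.4,0.4,0.4,0.4,0.4,0.4,0.4,0.4,0.2,0,0,0,0,0,0,0,0]}' 50
python3 - <<'E'
from h import *
for i in range(2): find(["keeper0","keeper0_tab","keeper0_foot","cup_red","cup_white","stapler","marker"],k=5)
p=manip.camera("top");q=manip.camera("scene")
B=lambda f,x,y:cv2.resize(f[y:y+100,x:x+80,::-1],(400,500),interpolation=cv2.INTER_CUBIC)
cv2.imwrite("pics/m.png",np.hstack([B(p["frame"],230,160),B(q["frame"],240,160)]))
E
```

```text
clock: 43.47
position: [0.424, -0.0271, 0.2592]
ee_rot: [0.705, 0.71, -0.003, -0.001]
ft_force: [0.8, -0.3, -0.8]
grip_width: 1.001
grasp_force: 0.0
top keeper0 [([414, 179, 16], 0.79), ([495, -140, 35], 0.75), ([492, -61, 35], 0.61)]
top keeper0_tab [([495, -63, 104], 0.46)]
top keeper0_foot [([498, -67, 15], 0.49)]
top cup_red [([539, -62, 5], 0.56)]
top cup_white [([446, -132, 8], 0.66)]
top stapler [([520, -398, 3], 0.88), ([541, -60, 8], 0.25)]
top marker [([603, 268, 1], 0.85), ([493, -134, 33], 0.7), ([496, -68, 15], 0.38)]
scene keeper0 [([432, 49, 12], 0.77), ([498, -67, 30], 0.69), ([415, 179, 14], 0.66)]
scene keeper0_tab [([494, -59, 108], 0.87), ([498, -100, 2], 0.51)]
scene keeper0_foot [([490, -62, 18], 0.55), ([498, -59, 111], 0.19), ([543, -64, 10], 0.17)]
scene cup_red [([537, -63, 8], 0.55)]
scene cup_white [([447, -133, 6], 0.78)]
scene stapler []
scene marker [([602, 263, -1], 0.76)]
top keeper0 [([497, -140, 34], 0.73), ([418, 182, 16], 0.71), ([496, -137, 106], 0.71), ([494, -61, 34], 0.61)]
top keeper0_tab [([492, -62, 107], 0.5)]
top keeper0_foot [([497, -63, 106], 0.64), ([495, -67, 16], 0.62)]
top cup_red [([541, -58, 8], 0.64), ([492, -135, 30], 0.36)]
top cup_white [([446, -136, 8], 0.66), ([496, -141, 32], 0.21)]
top stapler [([518, -398, 2], 0.69)]
top marker [([602, 270, 4], 0.85), ([498, -136, 104], 0.55)]
scene keeper0 [([498, -65, 27], 0.86), ([415, 184, 13], 0.78), ([496, -135, 30], 0.74), ([435, 48, 13], 0.65)]
scene keeper0_tab [([495, -61, 108], 0.8)]
scene keeper0_foot [([493, -136, 15], 0.74), ([490, -64, 18], 0.61), ([448, -132, 5], 0.27)]
scene cup_red [([542, -62, 9], 0.69)]
scene cup_white [([448, -132, 4], 0.58)]
scene stapler [([522, -400, -1], 0.41)]
scene marker [([603, 266, 0], 0.59)]
```

View pics/m.png

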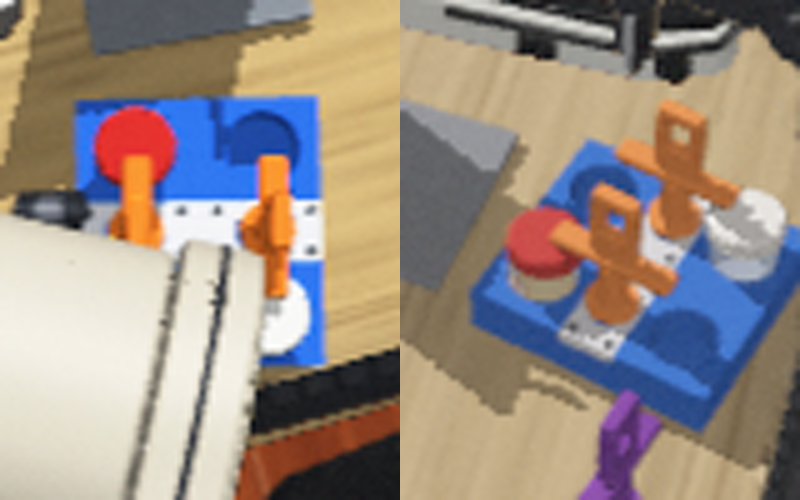

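Both keepers lie across the strip (right panel (615,250) and (680,170)), over the red cup at (545,250) and the white cup at (745,235). The marker and stapler haven't moved, and the gripper is clear.

```bash
python3 -c "
from workcell import manip
print(manip.hand_in())"
```

```text
the job is handed in; nothing more can be done
None
```

The job is handed in: the red and white cups (the only two present) stand upright in carrier pockets, both orange keepers are seated and turned across the strip, and the stapler, marker and purple look-alikes were left where they were.

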